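Fetch the jug's lid off the spinning candy tray and lock it on

ROBOT

A 6-joint arm with a two-finger parallel gripper is mounted at the origin on the work surface. World frame = base frame: x ahead of the robot, y to its left, z up, the work surface at z = 0. Lengths are in m, angles in rad, forces in N, time in s.
With the tool pointing down it reaches from about 0.35 to 0.925 m from the base axis. Payload 6.4 kg.
Tool frame: the origin (TCP) lies at the very end of the fingers, on their centre line; the grasp point (between the pads) lies 19 mm behind it; y points along the fingers, x is the direction in which the jaws open and shut, and the axes are right-handed (so a half turn about y gives the same grasp; the last joint's range is limited). The gripper opens to 94 mm and grips with 3 to 60 N. Pads are 16 mm wide; open, the fingers measure 119 mm over their backs; the gripper's body (75 mm by 177 mm) begins 78 mm behind the grasp point.
Start: joints at [1.12, 0.245, 1.558, -0, 1.339, -0.174], TCP at [0.178, 0.625, 0.205] pointing down, gripper open.
Joint ranges: [-3.13, 3.13], [-1.02, 2.26], [0.13, 2.54], [-0.95, 4.09], [0.21, 2.88], [-2.74, 2.74]. Speed limits (rad/s): [2.57, 2.57, 3.14, 3.14, 3.14, 3.14].

INTERFACE

Orientations are given as a rotation vector (axis times angle).
In Python, from cell import ctrl gives the robot as it stands.
- The arm moves only by the tool drive_tool, never from a script. Its argument "increments" is a list of rows, each a list of 7 numbers: the shift along the tool's x, y, z in mm, then the turn, a rotation vector about the tool's x, y, z in degrees, then the finger opening in mm, from 0 to 94. In form: [[tx, ty, tz, rx, ry, rz, grip], ...]. A call has 1 to 8 rows; each row shifts and turns the commanded pose from where the row before left it, along the tool's axes as they then stand; what a row does not reach is not made up. A row lasts 1/8 s, in which the tool goes at most 62.5 mm and 10.7 degrees, less where a joint would pass 70% of its speed; a pose out of reach is approached as far as the arm can. A call with a gripper value outside its range is refused whole. The fingers move at their own pace and stop on an object; the grip force is fixed at half the most. Time passes only in rows, so rows that do not move let the fingers close. It gives the time, the measured TCP pose, the force and the opening at its end, in the units of the state.
- ctrl.sense(): the state, without advancing time (a new reading comes with each control period).
- ctrl.read_camera(name): name is "side" or "top" or "wrist"; returns the picture (384x512x3 uint8, blue, green, red); there is no depth.
- ctrl.get_calibration(name): a dict with "fx", "fy", "cx", "cy" (pixels), "rvec" (rotation vector, rad) and "tvec" (3), from world to camera coordinates, as OpenCV has them. Camera axes: x right, y down, z forward; pixel columns grow to the right and rows downward; lengths in m; the calibration is good to about 2 mm. A picture is of the moment at which its call begins: read the wrist's pose just before it. get_calibration takes no time and is no camera call; for the wrist camera it gives the pose at the moment of the call.
- ctrl.sign_off(): hands the job in, once; it reports no verdict.
The state is a dict: "t": time; "joint_pos": joint angles; "qd": joint speeds; "effort": joint torques, N m; "ee_pos": TCP position; "tool_rot": TCP orientation; "force": force on the tool from outside, world axes, zero at the start; "ft_torque": the same for the moment, N m; "width": finger opening in m.
Only numpy, scipy, OpenCV 4.12 (cv2) and the standard library are available. Lean on these libraries where they do the work, as an engineer would, in place of code of your own. Each camera call takes 0.05 s, during which the arm holds its last target. There are 200 camera calls.

TASK

The twist-lock lid of the tea jug was left on the round candy tray, which spins freely. Lift the lid off without upsetting the teacup that shares the tray, set it on the jug with its grip bar crosswise to the jug's handle, push it down against the springy seal and, keeping it down, turn it clockwise (seen from above) a quarter turn until the bar lies in line with the handle; then let go so that it springs up into its lock. Leave the other things on the table standing where they are; the tray itself may turn.

Things in the scene. Friction and masses are not known exactly. Their poses are not given: they have to be found in the camera images.
- lid_mid (a point): Jug lid: black round cap 93 mm across, 23 mm high (skirt and flat deck with thin steel inlay), with an upright grip bar on its deck, 72 long, 16 thick, 30 mm high; 53 mm high in all, 0.10 to 0.17 kg. Point on its axis half-way up: 26.5 mm above the skirt's bottom edge, 3.5 mm above the deck. x along the bar, y across, z up; half a turn looks alike. Starts upright on the candy tray, any angle.
- lid_lug (a point): Middle of one of the lid's two inner lugs, under the bar's +x end, 39 mm from the lid's axis, 2.5 mm above the skirt's bottom edge (the other lies under the -x end; outside ribs mark both). Lugs are 24 degrees wide, 5 mm thick, reach inwards from the skirt (85 mm bore) and leave 71 mm between them.
- jug: Steel insulated tea jug with black D-shaped handle, in a round wooden stand 152 mm across; neither moves. Origin under the stand on the jug's axis, on the table; x to the handle (out to 104 mm from the axis, 38 to 115 mm up), z up. Body 112 mm across. With the lid locked on, the lid's bar lies along x (either way round) and its bottom edge is 137.5 mm above the table.
- jug_rim (a point): Centre of the hard rim of the jug's neck (66 mm across), 151 mm above the table, axes as the jug. Below it a black bevelled collar 79 mm across, 140 to 150 mm up, has two gaps, 50 degrees wide, at +y and -y. The lugs go down through them with bar along y (13 degrees and 2.5 mm to spare each way). On the way down nothing is met before the seal.
- jug_gap (a point): Middle of one of the two gaps in the collar (jug's +y side), 38 mm from the jug's axis, 143 mm above the table. With its bottom edge under 135 mm the lid can turn clockwise from here (132 mm: fully down on the rim; the other way it jams). 80 degrees on, its lugs reach their notches; hard stop at 96 degrees. Let go at 80 to 96 and it springs up 2.5 mm or more and is locked.
- seal (a joint): Pale spring seal ring (62 mm across) on the jug's rim: how far it is pressed down, m. 0 = free, standing 8.5 mm above the rim, where the loose lid rests with its bottom edge 140.5 mm above the table; 0.0085 = flush with the rim. Pushes up with 2.2 N at 0, 5.2 N when the lugs clear the collar (0.0055), 6.9 N fully down.
- tray_top (a point): Centre of the flat top of the candy tray: closed round tray of red acrylic, 280 mm across, top 58 mm above the table, with a steel press button (38 mm across, 12 mm high) in the middle and six fine seams. z up. It turns on its foot about this axis with hardly any friction (0.0025 N m) and coasts when pushed; it cannot shift. The lid stands about 80 mm off its axis.
- candy_tray (a joint): Turn of the candy tray about its vertical axis, rad, growing anticlockwise from above; no stops, any start.
- cup_a_mid (a point): White porcelain teacup without handle, 76 mm across at the rim, 58 mm high, standing on the candy tray about 80 mm off its axis, opposite the lid; point on its axis half-way up (29 mm), z up. Must stay upright on the tray.
- cup_b_mid (a point): The second, equal teacup, on the stainless steel tray at the far side of the table; point half-way up (29 mm).
- caddy_mid (a point): Metal tea caddy, 68 mm across, 95 mm high, on the steel tray; point half-way up.
- vase_mid (a point): Green glass vase with twigs, 100 mm across, 215 mm high (twigs to 400 mm), at the left side; point half-way up the glass.
- key_bowl_mid (a point): Wooden key bowl, 140 mm across, 45 mm high, at the right side; point half-way up.
- candle_mid (a point): Candle in an amber glass jar with wooden lid, 72 mm across, 85 mm high, at the left side farther from the robot than the vase; point half-way up.
Mind the look-alikes: they are no part of the job. Of the things like the part that bears candle_mid, leave any that is blue or yellow; of the rest the smaller one is meant.

How it is judged:
By the outcome, as a careful person would: the job done as asked, in the order asked, and still so for the second after the job is handed in, with the robot touching nothing.
It also fails if it takes over 51 s, if anything falls off the work surface, if the arm or the gripper's body presses on something with over 40 N, if the wrist force passes 120 N, or if a joint passes its speed limit or range.

## Working session

There is one attempt and no reset: what is moved stays moved. The work goes in short steps, Python scripts to look and compute and a tool call to move; the robot and the scene stay as the last step left them, time stands still between calls to the robot, and variables do not carry over. Pictures are saved under pics/ and viewed, on a budget of 10 in all, crops included, one or two more only if the job needs it, and the job is handed in when it is done.

Besides the shell and the picture viewer there is one more tool, called in YAML: its name, and indented under it one key for each argument. drive_tool: Moves the arm, as the interface text tells. Its arguments: {"type":"object","properties":{"increments":{"type":"array"}},"required":["increments"]}

```bash
mkdir -p pics; ls
python3 - <<'E'
from cell import ctrl
import cv2,numpy as np
s=ctrl.sense();print(s)
for n in("top","side"):
    c=ctrl.get_calibration(n);print(n,c)
    im=ctrl.read_camera(n);cv2.imwrite(f"pics/{n}0.png",im)
    R=cv2.Rodrigues(np.array(c["rvec"]))[0];print(-R.T@np.array(c["tvec"]).ravel())
a=cv2.imread("pics/top0.png");b=cv2.imread("pics/side0.png")
E
```

```text
pics
{'t': 0.0, 'joint_pos': array([ 1.11989854e+00,  2.45792353e-01,  1.55901442e+00,  2.16295413e-05,
        1.33868418e+00, -1.74117463e-01]), 'qd': array([-1.25344182e-04, -1.55716198e-03,  2.38406519e-05, -9.34248453e-04,
       -5.30813293e-04, -1.64707840e-03]), 'effort': array([-1.79588977e-03, -4.15818930e+01, -3.14610136e+01,  6.84419763e-02,
        3.31954658e-02, -1.50482529e-04]), 'ee_pos': array([0.177353  , 0.62471306, 0.20435903]), 'tool_rot': array([-1.3283814 , -1.00163325,  1.00446129]), 'force': array([ 0.29884208, -0.08841811, -0.94908176]), 'ft_torque': array([-0.01201362, -0.0022519 , -0.03785512]), 'width': 0.09379767369844565}
top {'fx': 419.43204117258813, 'fy': 419.43204117258813, 'cx': 251.38445486332623, 'cy': 194.59283805671964, 'rvec': array([ 2.14009397, -2.09022908,  0.20503005]), 'tvec': array([-1.26597942e-03,  5.60668407e-01,  1.42544523e+00])}
[0.26950179 0.00169266 1.50784969]
side {'fx': 493.94898151758474, 'fy': 493.94898151758474, 'cx': 260.70039666807855, 'cy': 190.39738278823162, 'rvec': array([ 0.40086191, -2.81866371,  1.05942903]), 'tvec': array([0.54080836, 0.16499758, 1.62143326])}
[0.24865875 1.05678286 1.33045952]
```

View pics/top0.png

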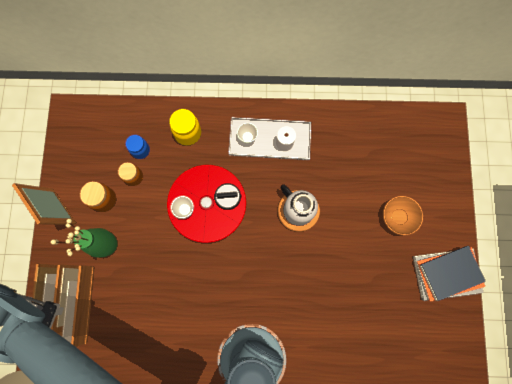

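View pics/side0.png

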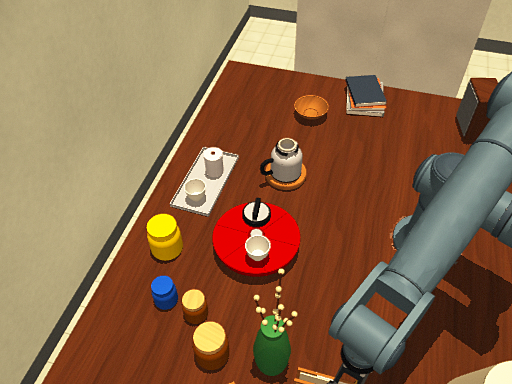

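Both views show the red tray at top-view (206,203), with the lid at (227,196) and its bar roughly along world y. Cup A is at (181,207). The jug is at (299,208) with its handle toward (285,190). I'll measure these first.

```bash
cat > h.py <<'E'
import numpy as np, cv2
from scipy.spatial.transform import Rotation as Ro
from cell import ctrl
def cam(c):
    R=Ro.from_rotvec(np.ravel(c["rvec"])).as_matrix(); t=np.ravel(c["tvec"])
    return R,t,np.array([[c["fx"],0,c["cx"]],[0,c["fy"],c["cy"]],[0,0,1]])
def plane(c,uv,z):
    R,t,K=cam(c); uv=np.atleast_2d(uv).astype(float)
    d=(R.T@np.linalg.inv(K)@np.c_[uv,np.ones(len(uv))].T).T; o=-R.T@t
    return o+d*((z-o[2])/d[:,2])[:,None]
def proj(c,P):
    R,t,K=cam(c); q=(K@(R@np.atleast_2d(P).T+t[:,None])).T; return q[:,:2]/q[:,2:]
def circ(P):  # algebraic circle fit
    A=np.c_[2*P[:,:2],np.ones(len(P))]; s=np.linalg.lstsq(A,(P[:,:2]**2).sum(1),rcond=None)[0]
    return s[:2],np.sqrt(s[2]+s[:2]@s[:2])
def biggest(m):
    cs=cv2.findContours(m.astype(np.uint8),cv2.RETR_EXTERNAL,cv2.CHAIN_APPROX_NONE)[0]
    return max(cs,key=cv2.contourArea)[:,0]
def yaw(s=None):
    s=s or ctrl.sense(); M=Ro.from_rotvec(s["tool_rot"]).as_matrix()
    return np.degrees(np.arctan2(M[1,0],M[0,0]))
def plan(pos,yawdeg=None):
    """shift in tool axes (mm) and one rotvec about tool axes (deg) to reach pos, tool down, jaw dir yaw (mod 180)"""
    s=ctrl.sense(); M=Ro.from_rotvec(s["tool_rot"]).as_matrix(); y=yaw(s)
    if yawdeg is None: yawdeg=y
    yawdeg=y+(yawdeg-y+90)%180-90; a=np.radians(yawdeg)
    T=np.array([[np.cos(a),0,-np.sin(a)],[np.sin(a),0,np.cos(a)],[0,-1,0]])
    print("now",s["ee_pos"].round(4),"yaw %.1f"%y,"t %.2f"%s["t"],"q6 %.2f"%s["joint_pos"][5],"F",s["force"].round(1))
    print("shift mm",(M.T@(np.array(pos)-s["ee_pos"])*1e3).round(1),"turn deg",np.degrees(Ro.from_matrix(M.T@T).as_rotvec()).round(2),"to yaw %.1f"%yawdeg)
E
python3 - <<'E'
from h import *
im=cv2.imread("pics/top0.png");c=ctrl.get_calibration("top")
h=cv2.cvtColor(im,cv2.COLOR_BGR2HSV)
red=((h[...,0]<4)|(h[...,0]>175))&(h[...,1]>200)&(h[...,2]>140)
k=biggest(red);print("tray",circ(plane(c,k,.058)))
sub=np.zeros(im.shape[:2],bool);sub[180:212,212:243]=1
L=sub&~red
k=biggest(L);print("lid outline z.081",circ(plane(c,k,.081)))
bl=sub&(im.max(2)<60);ys,xs=np.nonzero(bl);print("black",len(xs))
P=plane(c,np.c_[xs,ys],.111)[:,:2]
cv2.imwrite("pics/a.png",cv2.resize(np.hstack([im[170:240,160:260],im[170:240,255:355]]),None,fx=4,fy=4,interpolation=cv2.INTER_CUBIC))
w=ctrl.get_calibration("wrist");R,t,K=cam(w);s=ctrl.sense();M=Ro.from_rotvec(s["tool_rot"]).as_matrix()
print("wrist cam in tool",M.T@(-R.T@t-s["ee_pos"]),"axes",(M.T@R.T).round(2),K)
for n,uv,z in(("jug",(303,206),.155),("handle",(285,190),.1),("stand",(299,211),.01),("cupA",(181,207),.116)):print(n,plane(c,uv,z))
plan([.5,0,.3],0)
E
```

```text
tray (array([0.52777428, 0.17009276]), np.float64(0.13764721959153334))
lid outline z.081 (array([0.54798146, 0.09595749]), np.float64(0.04555767400083434))
black 95
wrist cam in tool [-0.00045026 -0.17916337  0.06831867] axes [[ 1.    0.    0.  ]
 [-0.   -0.23  0.97]
 [ 0.   -0.97 -0.23]] [[285.20645951   0.         259.23230782]
 [  0.         285.20645951 189.72745625]
 [  0.           0.           1.        ]]
jug [[ 0.50653005 -0.15843934  0.155     ]]
handle [[ 0.57041093 -0.10326015  0.1       ]]
stand [[ 0.51326731 -0.16115176  0.01      ]]
cupA [[0.50034012 0.24734928 0.116     ]]
now [0.1774 0.6248 0.2045] yaw 74.1 t 0.10 q6 -0.17 F [ 0.3 -0.3 -0.7]
shift mm [-513.   -94.8 -481. ] turn deg [ 5.000e-02  7.414e+01 -9.000e-02] to yaw 0.0
```

View pics/a.png

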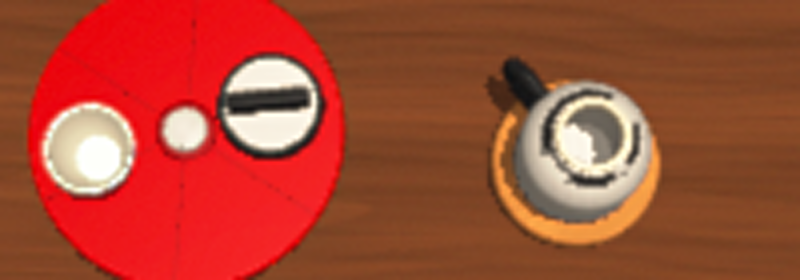

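The crop shows cup A on the left of the tray, the button, the lid with its bar near-horizontal in the image, and the jug with its handle up-left. I'll move clear of the vase first, then use the wrist camera.

drive_tool:
  increments:
    - [-43,-5,-18,0,0,0,60]
    - [-43,-10,-18,0,0,0,60]
    - [-43,-10,-18,0,0,0,60]
    - [-43,-10,-18,0,0,0,60]
    - [-43,-5,-18,0,0,0,60]
    - [-43,0,-18,0,0,0,60]
    - [-18,0,-45,0,0,0,60]
    - [-18,0,-45,0,0,0,60]

```text
t: 1.1
ee_pos: [0.2882, 0.2872, 0.2454]
tool_rot: [-1.327, -1.004, 1.003]
force: [0.6, 0.5, 0.9]
width: 0.0602
```

```bash
python3 -c "
from h import *
plan([.50,.10,.26],5)
M=Ro.from_rotvec(ctrl.sense()['tool_rot'])"
```

```text
now [0.2882 0.2872 0.2454] yaw 74.2 t 1.10 q6 -0.79 F [0.6 0.5 0.9]
shift mm [-122.3  -14.5 -254.8] turn deg [0.000e+00 6.917e+01 5.000e-02] to yaw 5.0
```

drive_tool:
  increments:
    - [-20,-3,-42,0,0,0,60]
    - [-20,-3,-42,0,0,0,60]
    - [-20,-3,-42,0,0,0,60]
    - [-20,-3,-42,0,0,0,60]
    - [-20,-3,-42,0,0,0,60]
    - [-22,0,-45,0,0,0,60]
    - [0,0,0,0,10,0,60]
    - [0,0,0,0,10,0,60]

```text
t: 2.1
ee_pos: [0.4997, 0.1007, 0.2597]
tool_rot: [-1.443, -0.73, 0.733]
force: [-0.4, -0.1, -0.4]
width: 0.06
```

drive_tool:
  increments:
    - [0,0,0,0,10,0,60]
    - [0,0,0,0,10,0,60]
    - [0,0,0,0,10,0,60]
    - [0,0,0,0,10,0,60]
    - [0,0,0,0,9,0,60]
    - [0,0,0,0,0,0,60]
    - [0,0,0,0,0,0,60]

```text
t: 2.98
ee_pos: [0.4995, 0.1013, 0.2602]
tool_rot: [-1.57, -0.072, 0.073]
force: [-0.1, -0.9, 0.3]
width: 0.0602
```

```bash
python3 -c "
from h import *
import json
plan([.50,.10,.26],5)
w=ctrl.get_calibration('wrist');im=ctrl.read_camera('wrist')
cv2.imwrite('pics/w1.png',im);json.dump({k:np.ravel(v).tolist() if np.ndim(v) else v for k,v in w.items()},open('w1.json','w'))
print(proj(w,[.528,.17,.058]),proj(w,[.548,.096,.111]))"
```

```text
now [0.4995 0.1013 0.2602] yaw 5.3 t 2.98 q6 -0.11 F [-0.1 -0.9  0.3]
shift mm [ 0.3  0.2 -1.4] turn deg [-0.    0.27 -0.03] to yaw 5.0
[[286.36975164 122.27455478]] [[300.13889954 188.09794422]]
```

View pics/w1.png

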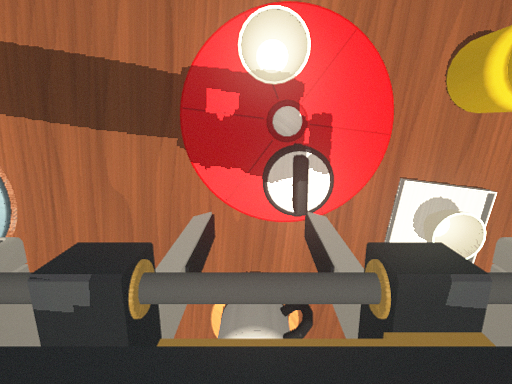

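The lid is at (299,180) with its bar from (301,155) to (301,215). I'll get its axis from the inlay edge and the bar direction from the bar's edges.

```bash
cat > lid.py <<'E'
from h import *
def lidfit(im,w,box,zt):
    x0,x1,y0,y1=box; h=cv2.cvtColor(im,cv2.COLOR_BGR2HSV)
    sub=np.zeros(im.shape[:2],bool);sub[y0:y1,x0:x1]=1
    red=(h[...,1]>150)&(h[...,2]>60)
    wh=sub&(im.min(2)>120); bk=sub&(im.max(2)<75)
    # inlay rim: hull of white points
    ys,xs=np.nonzero(wh); hull=cv2.convexHull(np.c_[xs,ys].astype(np.int32))[:,0]
    P=plane(w,hull,zt+.023); c,r=circ(P); print("inlay",c.round(4),r.round(4),"resid",np.std(np.linalg.norm(P[:,:2]-c,axis=1)-r).round(4))
    k=biggest(sub&~red); P=plane(w,k,zt+.023); c2,r2=circ(P); print("outline z.081",c2.round(4),r2.round(4))
    e=[]
    for v in range(y0,y1):
        u=np.nonzero(bk[v])[0]; 
        # only rows with white on both sides, single run
        q=np.nonzero(wh[v])[0]
        if len(q)<6: continue
        g=np.diff(q); i=g.argmax()
        if g[i]>6: e.append((v,q[i]+.5,q[i+1]-.5))
    e=np.array(e); print("rows",len(e))
    R=plane(w,np.c_[e[:,2],e[:,0]],zt+.053); L=plane(w,np.c_[e[:,1],e[:,0]],zt+.023)
    for n,Q in(("L",L),("R",R)):
        vx,vy,px,py=cv2.fitLine(Q[:,:2].astype(np.float32),cv2.DIST_HUBER,0,.01,.01).ravel()
        a=np.degrees(np.arctan2(vy,vx))%180; nrm=np.array([vy,-vx])*np.sign(vy); print(n,"dir %.1f"%a,"offset from inlay centre across bar mm",((np.array([px,py])-c)@nrm*1e3).round(1))
    return c
E
python3 - <<'E'
from lid import *;import json
w=json.load(open("w1.json"));im=cv2.imread("pics/w1.png")
lidfit(im,w,(258,340,140,222),.058)
E
python3 -c "
import cv2;a=cv2.imread('pics/w1.png')[135:225,250:345];cv2.imwrite('pics/w1c.png',cv2.resize(a,None,fx=6,fy=6,interpolation=0))"
```

```text
inlay [0.5554 0.0906] 0.0448 resid 0.0046
outline z.081 [0.5563 0.0925] 0.0497
rows 56
L dir 96.9 offset from inlay centre across bar mm -12.3
R dir 95.3 offset from inlay centre across bar mm 1.4
```

View pics/w1c.png

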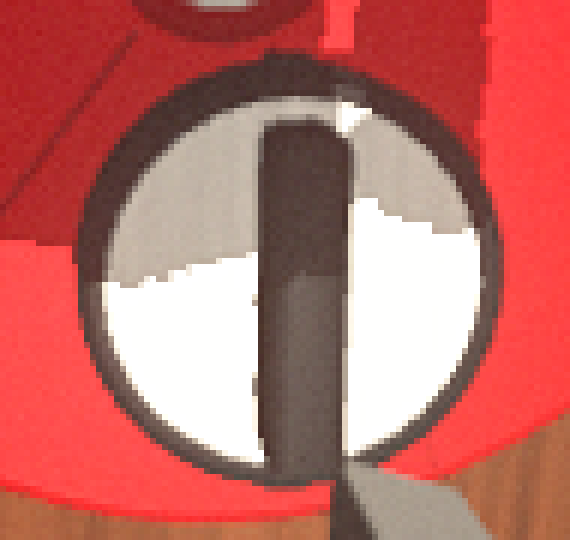

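The crop shows the bar nearly vertical and off-centre because of its height. A fingertip at lower right contaminates the mask, so I'm tightening the box.

Run:
```python
from lid import *;import json
w=json.load(open("w1.json"));im=cv2.imread("pics/w1.png")
for b in((265,332,150,211),(265,332,150,205)):
    c=lidfit(im,w,b,.058)
    print(proj(w,[*c,.081]))
# bar ends: darkest column range along bar at top plane
print(plane(w,[(301,155)],.111),plane(w,[(300,214)],.111))
c=ctrl.get_calibration("top");print(plane(c,[[227.3,195.5]],.111))
```

```text
inlay [0.5497 0.0965] 0.0403 resid 0.0003
outline z.081 [0.5488 0.0986] 0.0436
rows 56
L dir 96.9 offset from inlay centre across bar mm -7.4
R dir 95.3 offset from inlay centre across bar mm 6.5
[[298.23545968 182.48224278]]
inlay [0.5497 0.0964] 0.0403 resid 0.0003
outline z.081 [0.5486 0.1012] 0.042
rows 50
L dir 96.9 offset from inlay centre across bar mm -7.4
R dir 95.1 offset from inlay centre across bar mm 6.5
[[298.2340381  182.55210743]]
[[0.54405003 0.13492166 0.111     ]] [[0.55189274 0.06404948 0.111     ]]
[[0.54440165 0.09324434 0.111     ]]
```

The lid axis is (0.5497, 0.0965) with the bar at 96°. Next is the jug from above.

drive_tool:
  increments:
    - [-5,-10,-53,0,0,0,60]
    - [-5,-10,-53,0,0,0,60]
    - [-5,-10,-53,0,0,0,60]
    - [-5,-10,-53,0,0,0,60]
    - [-5,-10,-53,0,0,0,60]
    - [-5,0,-53,0,0,0,60]
    - [0,0,0,0,0,0,60]
    - [0,0,0,0,0,0,60]

```text
t: 4.03
ee_pos: [0.4982, -0.2176, 0.3102]
tool_rot: [-1.569, -0.071, 0.071]
force: [-0.4, -0.3, 0.3]
width: 0.0602
```

```bash
python3 -c "
from h import *
import json
plan([.55,.0968,.12],6)
w=ctrl.get_calibration('wrist');im=ctrl.read_camera('wrist')
cv2.imwrite('pics/w2.png',im);json.dump({k:np.ravel(v).tolist() if np.ndim(v) else v for k,v in w.items()},open('w2.json','w'))
q=proj(w,[.51,-.16,.155]);print(q);u,v=q[0].astype(int)
u0,v0=max(u-80,0),max(v-90,0)
cv2.imwrite('pics/w2c.png',cv2.resize(im[v0:v0+160,u0:u0+180],None,fx=4,fy=3.75,interpolation=0));print(u0,v0)"
```

```text
now [ 0.4982 -0.2176  0.3102] yaw 5.2 t 4.03 q6 -0.71 F [-0.4 -0.3  0.3]
shift mm [ 80.  190.4 308.3] turn deg [-0.04 -0.83 -0.02] to yaw 6.0
[[274.54549289 130.97232627]]
194 40
```

View pics/w2c.png

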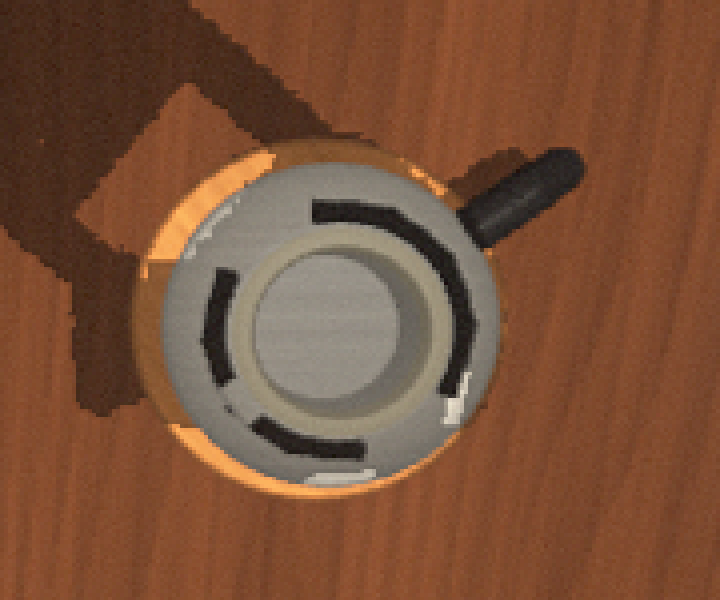

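The crop shows the pale seal ring centred near (340,332), the collar gaps upper-left and lower-right, and the handle to the upper-right at about 42° in the world. Fitting now.

Run:
```python
from h import *;import json
w=json.load(open("w2.json"));im=cv2.imread("pics/w2.png");R,t,K=cam(w);print("cam",-R.T@t)
g=im.astype(int)
sub=np.zeros(im.shape[:2],bool);sub[75:165,235:325]=1
print("seal px",im[40+332//4,194+240//4],"body px",im[40+190*4//15,194+300//4])
seal=sub&((g[...,2]-g[...,0])>18)&(g.max(2)>80)&(g.max(2)<220)
cc=np.array([279,128])
yy,xx=np.mgrid[:384,:512];d=np.hypot(xx-cc[0],yy-cc[1])
k=biggest(seal&(d<34))
P=plane(w,k,.1595);print("seal",circ(P),len(k))
bk=sub&(g.max(2)<60)&(d<42)
ys,xs=np.nonzero(bk);P=plane(w,np.c_[xs,ys],.148)
c0=circ(plane(w,k,.1595))[0]
# outer edge of collar per angle
rel=P[:,:2]-c0;a=np.degrees(np.arctan2(rel[:,1],rel[:,0]));r=np.hypot(*rel.T)
hist=np.histogram(a[(r>.033)&(r<.042)],bins=np.arange(-180,181,5))
print(dict(zip(hist[1][:-1].astype(int),hist[0])))
out=np.array([P[i] for b in range(-180,180,4) for m in [np.nonzero((a>=b)&(a<b+4))[0]] if len(m)>2 for i in [m[r[m].argmax()]]])
print("collar outer",circ(out))
# handle: dark pixels outside body
hb=np.zeros_like(bk);hb[76:108,310:345]=1
hb&=(g.max(2)<62)&((g[...,2]-g[...,0])<14)
k=biggest(hb);m=np.zeros(im.shape[:2],np.uint8);cv2.drawContours(m,[k[:,None]],-1,1,-1)
ys,xs=np.nonzero(m);print("handle px",len(xs),xs.min(),xs.max(),ys.min(),ys.max())
H=plane(w,np.c_[xs,ys],.11)[:,:2]
vx,vy,px,py=cv2.fitLine(H.astype(np.float32),cv2.DIST_HUBER,0,.01,.01).ravel()
mm=H.mean(0);print("line dir %.1f"%np.degrees(np.arctan2(vy,vx)),"from seal ctr %.1f"%np.degrees(np.arctan2(*(mm-c0)[::-1])),"dist",np.linalg.norm(mm-c0))
# stand outline z=~.01
```

```text
cam [ 0.49134952 -0.15072699  0.48938715]
seal px [119 144 157] body px [121 133 141]
seal (array([ 0.51358897, -0.15793489]), np.float64(0.031610003488366234)) 195
{np.int64(-180): np.int64(15), np.int64(-175): np.int64(12), np.int64(-170): np.int64(12), np.int64(-165): np.int64(10), np.int64(-160): np.int64(11), np.int64(-155): np.int64(8), np.int64(-150): np.int64(0), np.int64(-145): np.int64(0), np.int64(-140): np.int64(0), np.int64(-135): np.int64(0), np.int64(-130): np.int64(3), np.int64(-125): np.int64(11), np.int64(-120): np.int64(9), np.int64(-115): np.int64(11), np.int64(-110): np.int64(12), np.int64(-105): np.int64(12), np.int64(-100): np.int64(10), np.int64(-95): np.int64(12), np.int64(-90): np.int64(8), np.int64(-85): np.int64(12), np.int64(-80): np.int64(11), np.int64(-75): np.int64(9), np.int64(-70): np.int64(0), np.int64(-65): np.int64(0), np.int64(-60): np.int64(0), np.int64(-55): np.int64(0), np.int64(-50): np.int64(0), np.int64(-45): np.int64(0), np.int64(-40): np.int64(0), np.int64(-35): np.int64(0), np.int64(-30): np.int64(0), np.int64(-25): np.int64(7), np.int64
[... 586 characters left out ...]
64(85): np.int64(14), np.int64(90): np.int64(12), np.int64(95): np.int64(15), np.int64(100): np.int64(15), np.int64(105): np.int64(5), np.int64(110): np.int64(0), np.int64(115): np.int64(0), np.int64(120): np.int64(0), np.int64(125): np.int64(0), np.int64(130): np.int64(0), np.int64(135): np.int64(0), np.int64(140): np.int64(0), np.int64(145): np.int64(0), np.int64(150): np.int64(4), np.int64(155): np.int64(14), np.int64(160): np.int64(13), np.int64(165): np.int64(13), np.int64(170): np.int64(11), np.int64(175): np.int64(13)}
collar outer (array([ 0.51490574, -0.15619871]), np.float64(0.03919353289809363))
handle px 368 310 338 80 105
line dir 41.7 from seal ctr 42.1 dist 0.07505537166861843
```

Centre estimates differ by about 2 mm: seal (0.5136, -0.1579), collar (0.5149, -0.1562). A second view at another yaw should cancel any camera bias.

drive_tool:
  increments:
    - [-32,0,18,0,0,0,60]
    - [0,0,0,0,10,0,60]
    - [0,0,0,0,10,0,60]
    - [0,0,0,0,10,0,60]
    - [0,0,0,0,10,0,60]
    - [0,0,0,0,10,0,60]
    - [0,0,0,0,0,0,60]
    - [0,0,0,0,0,0,60]

```text
t: 5.08
ee_pos: [0.465, -0.2023, 0.3105]
tool_rot: [-1.484, 0.609, -0.609]
force: [0.1, 0.3, 0.5]
width: 0.0599
```

```bash
cat > jug.py <<'E'
from h import *
def jugfit(im,w,c0):
    g=im.astype(int); yy,xx=np.mgrid[:384,:512]
    cc=proj(w,[*c0,.1595])[0];d=np.hypot(xx-cc[0],yy-cc[1])
    seal=((g[...,2]-g[...,0])>18)&(g.max(2)>80)&(g.max(2)<235)&(d<35)
    k=biggest(seal);c,r=circ(plane(w,k,.1595));print("seal",c.round(4),r.round(4))
    bk=(g.max(2)<60)&(d<44);ys,xs=np.nonzero(bk);P=plane(w,np.c_[xs,ys],.147)[:,:2]
    a=np.degrees(np.arctan2(*(P-c).T[::-1]));r=np.linalg.norm(P-c,axis=1);q=(r<.043)&(r>.031)
    P,a,r=P[q],a[q],r[q]
    print("empty bins",[b for b in range(-180,180,5) if ((a>=b)&(a<b+5)).sum()<3])
    o=np.array([P[m[r[m].argmax()]] for b in range(-180,180,4) for m in [np.nonzero((a>=b)&(a<b+4))[0]] if len(m)>2]);
    i=np.array([P[m[r[m].argmin()]] for b in range(-180,180,4) for m in [np.nonzero((a>=b)&(a<b+4))[0]] if len(m)>2]);
    print("collar outer",circ(o),"inner",circ(i))
E
python3 - <<'E'
from jug import *;import json
jugfit(cv2.imread("pics/w2.png"),json.load(open("w2.json")),(.514,-.157))
w=ctrl.get_calibration('wrist');im=ctrl.read_camera('wrist');cv2.imwrite("pics/w3.png",im)
jugfit(im,w,(.514,-.157))
plan([.5497,.0966,.16],6)
u,v=proj(w,[.514,-.157,.155])[0].astype(int)
u0,v0=max(u-90,0),max(v-80,0)
cv2.imwrite('pics/w3c.png',cv2.resize(im[v0:v0+150,u0:u0+180],None,fx=4,fy=4,interpolation=0));print(u0,v0)
E
```

```text
seal [ 0.5136 -0.1579] 0.0316
empty bins [-150, -145, -140, -135, -70, -65, -60, -55, -50, -45, -40, -35, -30, 110, 115, 120, 125, 130, 135, 140, 145]
collar outer (array([ 0.51429127, -0.15684788]), np.float64(0.03889533438751098)) inner (array([ 0.51461285, -0.157189  ]), np.float64(0.03442199943550646))
seal [ 0.5091 -0.1591] 0.0332
empty bins [-180, -175, -170, -165, -160, -155, -150, -145, -140, -135, -130, -125, -120, -115, -110, -105, -100, -95, -90, -85, -80, -75, -70, -65, -60, -55, -50, -45, -40, -35, -30, -25, -20, -15, -10, -5, 0, 5, 10, 15, 20, 25, 30, 35, 40, 45, 50, 55, 60, 65, 70, 75, 80, 85, 90, 95, 100, 105, 110, 115, 120, 125, 130, 135, 140, 145, 150, 155, 160, 165, 170, 175]Traceback (most recent call last):
  File "<stdin>", line 4, in <module>
  File "jug.py", line 13, in jugfit
    print("collar outer",circ(o),"inner",circ(i))
                         ~~~~^^^
  File "h.py", line 14, in circ
    A=np.c_[2*P[:,:2],np.ones(len(P))]; s=np.linalg.lstsq(A,(P[:,:2]**2).sum(1),rcond=None)[0]
              ~^^^^^^
IndexError: too many indices for array: array is 1-dimensional, but 2 were indexed
```

Run:
```python
from jug import *;import json
im=cv2.imread("pics/w3.png");w=ctrl.get_calibration('wrist')
json.dump({k:np.ravel(v).tolist() if np.ndim(v) else v for k,v in w.items()},open('w3.json','w'))
u,v=proj(w,[.514,-.157,.155])[0].astype(int)
u0,v0=max(u-90,0),max(v-80,0)
cv2.imwrite('pics/w3c.png',cv2.resize(im[v0:v0+150,u0:u0+180],None,fx=4,fy=4,interpolation=0));print(u0,v0)
```

```text
171 41
```

View pics/w3c.png

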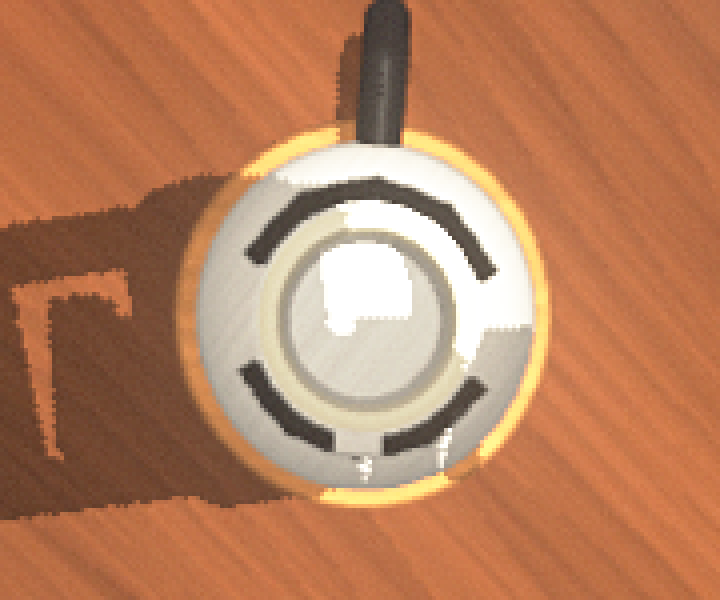

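The second view shows the handle at the top and the grey break opposite it, which is a spout and not a gap. The gaps are at left and right. Refitting with a brighter threshold.

```bash
sed -i 's/def jugfit(im,w,c0)/def jugfit(im,w,c0,T=60)/; s/max(2)<60)&(d<44)/max(2)<T)\&(d<44)/' jug.py
python3 - <<'E'
from jug import *;import json
im=cv2.imread("pics/w3.png");w=json.load(open("w3.json"))
for T in(95,110):jugfit(im,w,(.514,-.157),T)
g=im.max(2);m=np.zeros(g.shape,bool);m[41:74,260:275]=g[41:74,260:275]<105
ys,xs=np.nonzero(m);H=plane(w,np.c_[xs,ys],.11)[:,:2].astype(np.float32)
l=cv2.fitLine(H,cv2.DIST_HUBER,0,.01,.01).ravel();mm=H.mean(0)-np.array([.5135,-.1575])
print("handle dir",np.degrees(np.arctan2(l[1],l[0])),np.degrees(np.arctan2(mm[1],mm[0])))
plan([.5497,.0966,.16],6)
E
```

```text
seal [ 0.509  -0.1591] 0.0331
empty bins [-150, -145, -140, -135, -130, -125, -65, -60, -55, -50, -45, -40, -35, -30, -25, 100, 105, 110, 115, 120, 125, 130, 135, 140]
collar outer (array([ 0.5135931 , -0.15718934]), np.float64(0.0383766651672154)) inner (array([ 0.51331359, -0.15733471]), np.float64(0.035102382463277))
seal [ 0.509  -0.1591] 0.0331
empty bins [-150, -145, -140, -135, -130, -125, -65, -60, -55, -50, -45, -40, -35, -30, -25, 100, 105, 110, 115, 120, 125, 130, 135, 140]
collar outer (array([ 0.51350491, -0.15723912]), np.float64(0.03858117928561808)) inner (array([ 0.51325176, -0.15735064]), np.float64(0.03501249058741775))
handle dir 36.912914 41.30443191552247
now [ 0.4649 -0.2025  0.3105] yaw -44.7 t 5.12 q6 0.15 F [ 0.6 -0.  -0.3]
shift mm [-150.1  150.5  272.2] turn deg [ 0.000e+00 -5.069e+01  1.000e-02] to yaw 6.0
```

Jug axis (0.5137, -0.1573), handle ≈ 41.7°. Going to the lid.

drive_tool:
  increments:
    - [-25,10,45,0,-10,0,60]
    - [0,0,0,0,-10,0,60]
    - [0,0,0,0,-10,0,60]
    - [0,0,0,0,-10,0,60]
    - [0,0,0,0,-10,0,60]
    - [0,0,0,0,-0.7,0,60]
    - [0,0,0,0,0,0,60]

```text
t: 6.0
ee_pos: [0.4789, -0.1534, 0.3005]
tool_rot: [-1.569, -0.079, 0.079]
force: [0.1, 1.0, 0.0]
width: 0.0601
```

```bash
python3 -c "
from h import *
plan([.5497,.0966,.16],6)"
```

```text
now [ 0.4789 -0.1534  0.3005] yaw 5.7 t 6.00 q6 -0.64 F [0.1 1.  0. ]
shift mm [ 95.5 140.5 241.7] turn deg [-0.   -0.25  0.  ] to yaw 6.0
```

drive_tool:
  increments:
    - [19,8,48,0,0,0,60]
    - [19,33,48,0,0,0,60]
    - [19,33,48,0,0,0,60]
    - [19,33,48,0,0,0,60]
    - [19.5,33,49.7,0,-0.3,0,60]
    - [0,0,0,0,0,0,60]
    - [0,0,0,0,0,0,60]

```text
t: 6.88
ee_pos: [0.5495, 0.0961, 0.1611]
tool_rot: [-1.57, -0.084, 0.083]
force: [-0.3, -0.4, 0.9]
width: 0.06
```

```bash
python3 -c "
from h import *
plan([.5497,.0966,.084],6)
c=ctrl.get_calibration('top');im=ctrl.read_camera('wrist');cv2.imwrite('pics/w4.png',im)"
```

```text
now [0.5495 0.0961 0.1611] yaw 6.1 t 6.88 q6 -0.14 F [-0.3 -0.4  0.9]
shift mm [ 0.2 77.1  0.5] turn deg [0.03 0.11 0.03] to yaw 6.0
```

View pics/w4.png

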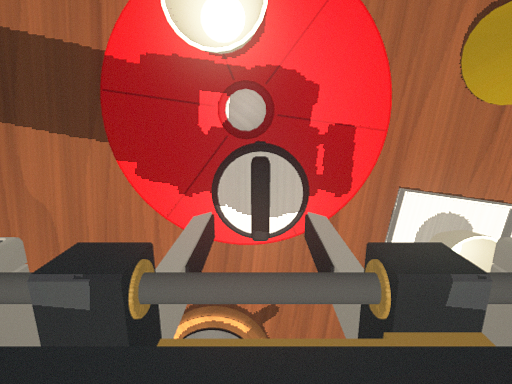

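The bar, at column 261, is centred between the fingers (214/306). Descending and closing.

drive_tool:
  increments:
    - [0,30,0,0,0,0,50]
    - [0,30,0,0,0,0,40]
    - [0,16,0,0,0,0,34]
    - [0,0,0,0,0,0,28]
    - [0,0,0,0,0,0,22]
    - [0,0,0,0,0,0,16]
    - [0,0,0,0,0,0,10]
    - [0,0,0,0,0,0,5]

```text
t: 7.92
ee_pos: [0.5503, 0.0964, 0.0859]
tool_rot: [-1.569, -0.086, 0.082]
force: [0.3, 0.5, 5.9]
width: 0.0156
```

```bash
python3 -c "
from h import *
plan([.5497,.0966,.20],6);print(ctrl.sense()['width'])"
```

```text
now [0.5503 0.0964 0.0859] yaw 6.1 t 7.92 q6 -0.14 F [0.3 0.5 5.9]
shift mm [  -0.3 -114.1    0.2] turn deg [0.03 0.15 0.13] to yaw 6.0
0.015559776385093042
```

drive_tool:
  increments:
    - [0,0,0,0,0,0,5]
    - [0,-10,0,0,0,0,5]
    - [0,-30,0,0,0,0,5]
    - [0,-40,0,0,0,0,5]
    - [0,-40,0,0,0,0,5]
    - [0,-20,0,0,0,0,5]
    - [0,0,0,0,0,0,5]

```text
t: 8.8
ee_pos: [0.5497, 0.0965, 0.2255]
tool_rot: [-1.569, -0.086, 0.083]
force: [-0.1, -0.2, -1.8]
width: 0.0158
```

```bash
python3 -c "
from h import *
plan([.5137,-.1573,.225]);s=ctrl.sense();print(s['width'],s['ft_torque'])
im=ctrl.read_camera('wrist');cv2.imwrite('pics/w5.png',im)"
```

```text
now [0.5497 0.0965 0.2255] yaw 6.1 t 8.80 q6 -0.14 F [-0.1 -0.2 -1.8]
shift mm [ -62.9    0.4 -248.5] turn deg [ 0.01 -0.    0.11] to yaw 6.1
0.01582116724892949 [-0.07424878  0.06221894  0.01962309]
```

View pics/w5.png

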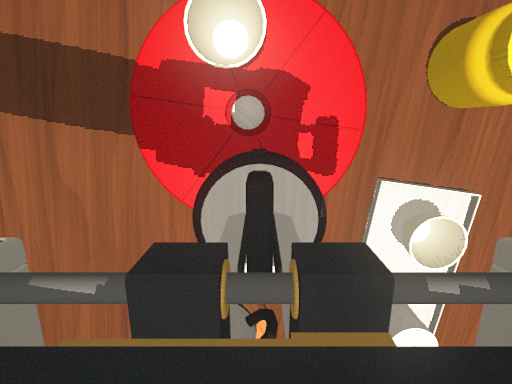

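The lid is held squarely and the cup is standing undisturbed at (225,25). Next, the lid's offset in the hand.

Run:
```python
from lid import *
w=ctrl.get_calibration('wrist');im=cv2.imread("pics/w5.png");s=ctrl.sense()
for zt in(.1976,.1946):
    x0,x1,y0,y1=195,330,160,236
    m=(im.min(2)>100);m[:y0]=0;m[y1:]=0;m[:,:x0]=0;m[:,x1:]=0
    red=im[...,2].astype(int)-im[...,1]>50;m&=~red
    pts=[]
    for v in range(y0,y1):
        q=np.nonzero(m[v])[0]
        if len(q)>4:pts+=[(q[0]-.5,v),(q[-1]+.5,v)]
    P=plane(w,pts,zt+.023)
    c,r=circ(P)
    for _ in range(4):
        e=abs(np.linalg.norm(P[:,:2]-c,axis=1)-r);P=P[e<max(.0008,2*np.median(e))];c,r=circ(P)
    print(len(P),c.round(4),r.round(4),"offset world",(c-s["ee_pos"][:2]).round(4),e.std())
    # bar top edges
    bk=im.max(2)<60;E=[]
    for v in range(185,228):
        q=np.nonzero(m[v])[0];g=np.diff(q);i=g.argmax();E.append((v,q[i]+.5,q[i+1]-.5))
    E=np.array(E)
    for j in(1,2):
        Q=plane(w,np.c_[E[:,j],E[:,0]],zt+.053)[:,:2];l=cv2.fitLine(Q.astype(np.float32),cv2.DIST_HUBER,0,.01,.01).ravel();print("edge dir",np.degrees(np.arctan2(l[1],l[0]))%180)
```

```text
144 [0.5479 0.0976] 0.0395 offset world [-0.0008  0.0012] 9.795148670850641e-05
edge dir 92.85194
edge dir 99.47636
144 [0.548  0.0966] 0.0402 offset world [-0.0007  0.0001] 9.956360753825248e-05
edge dir 92.85335
edge dir 99.47795
```

drive_tool:
  increments:
    - [0,0,0,0,-9,0,5]
    - [0,0,0,0,-9,0,5]
    - [0,0,0,0,-9,0,5]
    - [0,0,0,0,-8.6,0,5]
    - [0,0,0,0,0,0,5]

```text
t: 9.48
ee_pos: [0.548, 0.0965, 0.2221]
tool_rot: [-1.493, -0.565, 0.572]
force: [0.2, 1.0, -1.9]
width: 0.0158
```

```bash
python3 -c "
from h import *
plan([.5142,-.1573,.225],41.7)"
```

```text
now [0.548  0.0965 0.2221] yaw 41.6 t 9.47 q6 -0.76 F [ 0.2  1.  -1.9]
shift mm [-193.8   -2.8 -167.2] turn deg [-0.17 -0.06 -0.18] to yaw 41.7
```

drive_tool:
  increments:
    - [-30,-3,-26,0,0,0,5]
    - [-35,-2,-30,0,0,0,5]
    - [-35,0,-30,0,0,0,5]
    - [-35,0,-30,0,0,0,5]
    - [-35,0,-30,0,0,0,5]
    - [-24,0,-21,0,0,0,5]
    - [0,0,0,0,0,0,5]
    - [0,0,0,0,0,0,5]

```text
t: 10.48
ee_pos: [0.5153, -0.1565, 0.2287]
tool_rot: [-1.493, -0.568, 0.57]
force: [-0.5, 1.0, -1.0]
width: 0.0159
```

```bash
python3 -c "
from h import *
plan([.5142,-.1573,.180],41.7)"
```

```text
now [ 0.5153 -0.1565  0.2287] yaw 41.7 t 10.47 q6 -1.23 F [-0.5  1.  -1. ]
shift mm [-1.3 48.7  0.1] turn deg [-0.1  -0.02 -0.01] to yaw 41.7
```

drive_tool:
  increments:
    - [-1.3,20,0,0,0,0,5]
    - [0,20,0,0,0,0,5]
    - [0,8,0,0,0,0,5]
    - [0,0,0,0,0,0,5]
    - [0,0,0,0,0,0,5]

```text
t: 11.1
ee_pos: [0.515, -0.1582, 0.1821]
tool_rot: [-1.495, -0.571, 0.57]
force: [0.0, -0.0, -1.3]
width: 0.0161
```

```bash
python3 -c "
from h import *
plan([.5142,-.1573,.170],41.7);print(ctrl.sense()['ft_torque'])"
```

```text
now [ 0.515  -0.1582  0.1821] yaw 41.8 t 11.10 q6 -1.24 F [ 0.  -0.  -1.3]
shift mm [-0.1 12.1  1.2] turn deg [0.05 0.06 0.02] to yaw 41.7
[-0.07966382  0.0396577  -0.01570955]
```

No contact yet. I'll lower in small steps and watch the force.

drive_tool:
  increments:
    - [0,4,1,0,0,0,5]
    - [0,4,0,0,0,0,5]
    - [0,3,0,0,0,0,5]
    - [0,0,0,0,0,0,5]
    - [0,0,0,0,0,0,5]

```text
t: 11.72
ee_pos: [0.5141, -0.1575, 0.1707]
tool_rot: [-1.495, -0.57, 0.57]
force: [-0.6, 0.4, -1.8]
width: 0.016
```

drive_tool:
  increments:
    - [0,3,0,0,0,0,5]
    - [0,0,0,0,0,0,5]
    - [0,0,0,0,0,0,5]

```text
t: 12.1
ee_pos: [0.5142, -0.1576, 0.168]
tool_rot: [-1.495, -0.57, 0.57]
force: [-0.2, 0.8, 0.7]
width: 0.0157
```

drive_tool:
  increments:
    - [0,3,0,0,0,0,5]
    - [0,0,0,0,0,0,5]
    - [0,0,0,0,0,0,5]

```text
t: 12.48
ee_pos: [0.5143, -0.1576, 0.165]
tool_rot: [-1.495, -0.57, 0.569]
force: [0.6, -0.3, 2.2]
width: 0.0155
```

Seal contact came at TCP ≈ 0.169, as predicted (0.1684), with no sideways force. Pressing on.

drive_tool:
  increments:
    - [0,2.5,0,0,0,0,5]
    - [0,1.5,0,0,0,0,5]
    - [0,0.5,0,0,0,0,5]
    - [0,0,0,0,0,0,5]
    - [0,0,0,0,0,0,5]

```text
t: 13.1
ee_pos: [0.5143, -0.1576, 0.1604]
tool_rot: [-1.495, -0.57, 0.569]
force: [0.4, -0.5, 4.9]
width: 0.0159
```

```bash
python3 -c "
from h import *
plan([.5142,-.1573,.1605],41.7);s=ctrl.sense();print(s['ft_torque'],s['width'])"
```

```text
now [ 0.5143 -0.1576  0.1604] yaw 41.7 t 13.10 q6 -1.24 F [ 0.4 -0.5  4.9]
shift mm [ 0.1 -0.1  0.3] turn deg [0.05 0.04 0.02] to yaw 41.7
[-0.1538414  -0.23163876 -0.00099089] 0.01589514451059436
```

The lid is down (net ≈ 6.5 N). I'll turn clockwise a little first, then check.

drive_tool:
  increments:
    - [0,0,0,0,5,0,5]
    - [0,0,0,0,5,0,5]
    - [0,0,0,0,5,0,5]
    - [0,0,0,0,5,0,5]
    - [0,0,0,0,0,0,5]

```text
t: 13.72
ee_pos: [0.5139, -0.1573, 0.1601]
tool_rot: [-1.55, -0.298, 0.299]
force: [-0.2, 0.9, 5.3]
width: 0.0158
```

```bash
python3 -c "
from h import *
plan([.5142,-.1574,.1605],-48.3);s=ctrl.sense();print(s['ft_torque'],s['width'])"
```

```text
now [ 0.5139 -0.1573  0.1601] yaw 21.8 t 13.72 q6 -0.89 F [-0.2  0.9  5.3]
shift mm [ 0.3 -0.4 -0.2] turn deg [-1.00e-02  7.01e+01 -2.00e-02] to yaw -48.3
[-0.05760705 -0.03431493 -0.0851095 ] 0.015796819493437593
```

drive_tool:
  increments:
    - [0,0,0,0,7,0,5]
    - [0,0,0,0,7,0,5]
    - [0,0,0,0,7,0,5]
    - [0,0,0,0,7,0,5]
    - [0,0,0,0,7,0,5]
    - [0,0,0,0,0,0,5]

```text
t: 14.48
ee_pos: [0.5139, -0.1574, 0.1601]
tool_rot: [-1.563, 0.18, -0.18]
force: [0.1, -0.3, 4.4]
width: 0.0161
```

```bash
python3 -c "
from h import *
plan([.5141,-.1574,.1605],-48.3);s=ctrl.sense();print(s['ft_torque'],s['width'])"
```

```text
now [ 0.5139 -0.1574  0.1601] yaw -13.1 t 14.47 q6 -0.28 F [ 0.1 -0.3  4.4]
shift mm [ 0.2 -0.4  0. ] turn deg [ 0.000e+00  3.518e+01 -1.000e-02] to yaw -48.3
[-0.12586834  0.11359309 -0.10647685] 0.016079475795789215
```

drive_tool:
  increments:
    - [0,0,0,0,7,0,5]
    - [0,0,0,0,7,0,5]
    - [0,0,0,0,7,0,5]
    - [0,0,0,0,7,0,5]
    - [0,0,0,0,5,0,5]
    - [0,0,0,0,2,0,5]
    - [0,0,0,0,0,0,5]

```text
t: 15.35
ee_pos: [0.5139, -0.1574, 0.1601]
tool_rot: [-1.469, 0.657, -0.656]
force: [-0.4, 0.8, 5.4]
width: 0.0153
```

```bash
python3 -c "
from h import *
plan([.5141,-.1574,.1605],-48.3);s=ctrl.sense();print(s['ft_torque'],s['width'])"
```

```text
now [ 0.5139 -0.1574  0.1601] yaw -48.1 t 15.35 q6 0.33 F [-0.4  0.8  5.4]
shift mm [ 0.1 -0.4  0.1] turn deg [ 0.01  0.15 -0.01] to yaw -48.3
[-0.03581637  0.13333715  0.00705759] 0.015281029339415613
```

Quarter turn done with low torque. Releasing and rising.

drive_tool:
  increments:
    - [0,0,0,0,0,0,30]
    - [0,0,0,0,0,0,45]
    - [0,-2,0,0,0,0,45]
    - [0,-10,0,0,0,0,45]
    - [0,-30,0,0,0,0,45]
    - [0,-40,0,0,0,0,45]
    - [0,-30,0,0,0,0,45]
    - [0,0,0,0,0,0,45]

```text
t: 16.35
ee_pos: [0.5153, -0.1582, 0.2752]
tool_rot: [-1.469, 0.653, -0.663]
force: [1.2, -0.5, -0.1]
width: 0.045
```

Run:
```python
from h import *
plan([.46,-.20,.31]);w=ctrl.get_calibration('wrist')
a=ctrl.read_camera('wrist');b=ctrl.read_camera('side')
cv2.imwrite('pics/s6.png',b);cv2.imwrite('pics/w6.png',a)
cv2.imwrite('pics/f.png',np.vstack([np.hstack([cv2.resize(a,(400,300)),cv2.resize(b,(400,300))]),np.hstack([cv2.resize(b[110:210,190:323],(400,300)),cv2.resize(a[100:250,160:360],(400,300))])]))
```

```text
now [ 0.5153 -0.1582  0.2752] yaw -48.3 t 16.35 q6 0.33 F [ 1.2 -0.5 -0.1]
shift mm [ -5.5 -35.  -69. ] turn deg [-0.11  0.    0.34] to yaw -48.3
```

View pics/f.png

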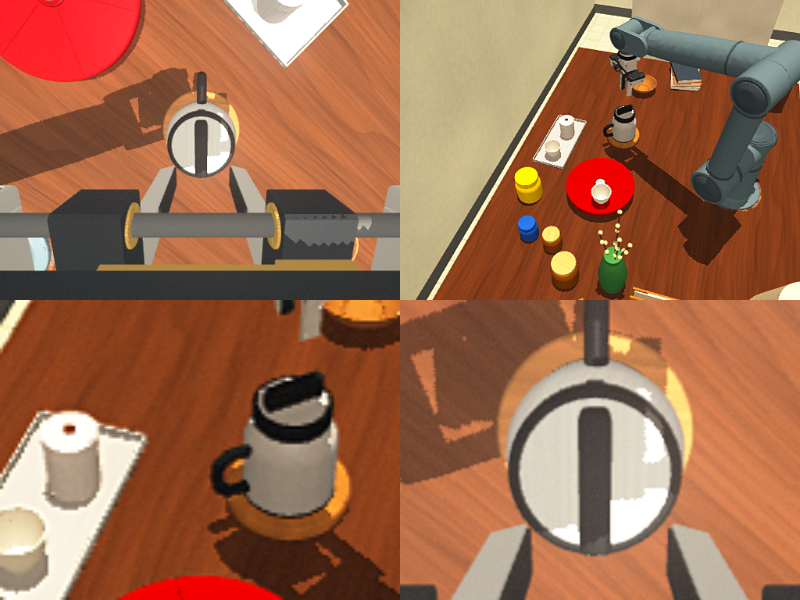

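The bar lies in line with the handle, and the cup and other things are standing. One numeric check on lid height and angle before handing in.

Run:
```python
from lid import *
w=ctrl.get_calibration('wrist');im=cv2.imread('pics/w6.png')
c=proj(w,[.514,-.157,.1605])[0];print(c)
x,y=c.astype(int);yy,xx=np.mgrid[:384,:512]
m=(im.min(2)>85)&(im[...,2].astype(int)-im[...,0]<50)&(np.hypot(xx-x,yy-y)<41)
m[:,:x-39]=0
pts=[]
for v in range(y-36,y+25):
    q=np.nonzero(m[v])[0]
    if len(q)>4:pts+=[(q[0]-.5,v),(q[-1]+.5,v)]
for z in(.155,.1605,.1635):
    P=plane(w,pts,z);c,r=circ(P)
    for _ in range(5):
        e=abs(np.linalg.norm(P[:,:2]-c,axis=1)-r);P=P[e<max(.0008,2*np.median(e))];c,r=circ(P)
    print(z,c.round(4),r.round(4),len(P))
E=[]
for v in range(y-20,y+15):
    q=np.nonzero(m[v])[0];g=np.diff(q);i=g.argmax();E.append((v,q[i]+.5,q[i+1]-.5))
E=np.array(E)
for j,z in((1,.1605),(2,.1605),(1,.1905),(2,.1905)):
    Q=plane(w,np.c_[E[:,j],E[:,0]],z)[:,:2];l=cv2.fitLine(Q.astype(np.float32),cv2.DIST_HUBER,0,.01,.01).ravel();print("edge",z,np.degrees(np.arctan2(l[1],l[0])).round(1))
```

```text
[259.49370622 186.52276136]
0.155 [ 0.5112 -0.1563] 0.0408 69
0.1605 [ 0.5122 -0.1555] 0.04 70
0.1635 [ 0.5127 -0.1551] 0.0396 71
edge 0.1605 43.1
edge 0.1605 42.0
edge 0.1905 43.1
edge 0.1905 42.0
```

```bash
python3 -c "
from cell import ctrl
print(ctrl.sign_off())"
```

```text
the job is handed in; nothing more can be done
None
```

The lid is on the jug and appears locked, and I handed the job in at about 16.5 s of the 51 s allowed.

I gripped the lid by its bar, lifted it off the tray and set it on the jug with the bar crosswise to the handle. I pressed it down about 8 mm against the seal, with a net force of about 6.5 N and almost no sideways force. Holding it down, I turned it 90° clockwise with hardly any resistance, about 0.1 N m, then let go and moved clear.

**Checks at the end:**
- **Bar angle:** the bar measures 42–43° and the handle about 42°, so they are in line.
- **Lid height:** the lid's apparent size puts its bottom edge at about 135–137 mm. That fits locked (137.5 mm) better than loose (140.5 mm), but the method is only good to a few millimetres, and I did not tug the lid to prove the lock.
- **Other things:** the cup on the candy tray is still upright, and the other things in view are still standing.

**Disagreements:**
- Estimates of the jug's axis differed by 1–2 mm between views; one seal-ring fit, spoiled by glare, was about 5 mm off and I left it out.
- During the grip the fingers showed about 6 N of upward force, and the lid sat 1–2 mm off the planned position in the hand. Neither caused trouble.

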